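# Tighten the clamp nut to the first click

## Robot

A 6-joint arm with a two-finger parallel gripper is mounted at the origin on a cart in front of the work surface, level with it; the furniture and walls round the work are solid. World frame = base frame: x ahead of the robot, y to its left, z up, the work surface at z = 0. Lengths are in m, angles in degrees, forces in N, time in s.
With the tool pointing down it reaches from about 0.4 to 0.825 m from the base axis. Payload 7 kg.
Tool frame: the origin (TCP) lies at the very end of the fingers, on their centre line; the grasp point (between the pads) lies 19 mm behind it; z points along the fingers, y is the line along which they close (so a half turn about z gives the same grasp; the last joint's range is limited). The gripper opens to 88 mm and grips with 3 to 60 N. Pads are 19 mm wide; open, the fingers measure 130 mm over their backs; the gripper's body (78 mm by 193 mm) begins 47 mm behind the grasp point.
Start: joints at [-55.915, 20.546, 0.682, 0, -70.136, -16.507], TCP at [0.204, -0.643, 0.227] pointing down, gripper open.
Joint ranges: [-176.03, 176.03], [-82.01, 121.73], [-58.28, 71.71], [-173.87, 95.51], [-174.79, -0.11], [-173.66, 173.66]. Speed limits (degrees/s): [136.94, 136.94, 172.46, 180, 180, 180].

## Interface

Orientations are given as [roll, pitch, yaw] about the fixed x, y, z axes, in that order (R = Rz(yaw) Ry(pitch) Rx(roll)).
In Python, from plant import r gives the robot as it stands. The module is installed in compiled form; this text tells all that it offers.
- The arm moves only by the tool jog_arm, never from a script. Its arguments are lists of equal length, an entry for each row: "travel": the shift along the tool's x, y, z each as a share of 50 cm, from -1 to 1, a list of three; "dr": the turn, a rotation vector about the tool's x, y, z each as a share of 360 degrees, from -1 to 1, a list of three; "claw": the opening, from 0 (shut) to 1 (fully open). A call has exactly 10 rows; each row is the pose to reach, as a shift and turn from the pose commanded when the call began, along the tool's axes at that moment, turning the shorter way round; what a row does not reach only later rows make up. A row lasts 1/8 s, in which the tool goes at most 62.5 mm and 10.7 degrees, less where a joint would pass 70% of its speed; a pose out of reach is approached as far as the arm can. A call with a number of a shift or a turn outside -1 to 1 is refused whole. A call with a gripper value outside its range is refused whole. The fingers move at their own pace and stop on an object; "newtons" is the grip in N (left out, the last holds). Time passes only in rows, so rows that repeat a pose let the fingers close, or fill a call up. It gives the time, the measured TCP pose, the force, the opening and the grip force at its end, in the units of the state.
- r.get_state(): the state, without advancing time (a new reading comes with each control period).
- r.capture(name): name is "scene" or "side" or "wrist"; returns a dict with "pixels" (400x640x3 uint8, red, green, blue), "range_z" (400x640 float32, m along the optical axis (not along the pixel's ray), 0 where there is no reading), "fx", "fy", "cx", "cy" (pixels), "position" and "attitude" of the camera in the world; the wrist camera has in their place "hand_eye" (4x4, takes a point from camera to tool coordinates, whose origin is the TCP and whose axes are the flange's). Camera axes: x right, y up, looking along -z (the intrinsics and any distortion apply to the point x, -y, -z); pixel columns grow to the right and rows downward; lengths in m; the calibration is good to about 2 mm. The wrist camera is an equidistant fisheye: a pixel r from the principal point sees the ray r / f radians off the axis. A picture is of the moment at which its call begins: read the wrist's pose just before it.
- r.close_job(): hands the job in; it is judged then, once.
Trained networks look in the newest picture that a camera, given by its name, has taken for a name from the list of things; names that differ only in an ending like _2 or _b are one class to them, and where a whole thing is asked for, a point or a joint stands for the part that bears it (a point fixed in the world has none). Each returns a list of dicts, best first, with "conf" (0 to 1); they miss things now and then, are a little off and sometimes report something else, mostly with a low value. They report only what shows in the picture. A call takes as long as a camera call.
- r.boxes_of(name, camera): "extent" ([left, top, right, bottom] in pixels, round what is visible of it).
- r.regions_of(name, camera): "pixels" (400x640 bool, what is visible of it) and "extent" ([left, top, right, bottom] in pixels, round what is visible of it).
- r.tip_of(name, camera): "at" ([column, row] in pixels: a listed point, or the origin of a listed thing).
The state is a dict: "time_s": time; "joints": joint angles; "qd": joint speeds; "joint_torque": joint torques, N m; "tcp_pos": TCP position; "eef_rot": TCP orientation; "contact_force": force on the tool from outside, world axes, zero at the start; "moment": the same for the moment, N m; "gripper_width": finger opening in m; "gripper_force": force on a finger pad.
Only numpy, scipy, OpenCV 4.12 (cv2) and the standard library are available. Lean on these libraries where they do the work, as an engineer would, in place of code of your own. Each camera call takes 0.05 s, during which the arm holds its last target. There are 200 camera calls.

## Task

Turn the torque wrench clockwise (seen from above) by its black grip until the nut is tight and the wrench clicks, and stop at that first click: it must not slip on to a second one. Leave the wrench where it is on the nut, let go of it, and do not disturb the plain spanner on the other nut.

Things in the scene. Friction and masses are not known exactly. Their poses are not given: they have to be found in the camera images.
- grip (a point): middle of the black ribbed grip (105 mm long, 29 mm thick, centre line 84 mm above the worktop) of the torque wrench, the longer of two tools on a plywood clamping jig: round head 46 mm wide, top at 98 mm; steel shank. The point is 150 mm from the nut's axis, the grip's end 197 mm; free space below. Its -y axis points outwards along the handle, -x the way it goes clockwise, z up
- pivot (a point): point on the upright axis of the nut and wrench, at the height of the handle's centre line (84 mm); the jig ends 60 to 90 mm from it on the grip's side. Clockwise, the nut first turns easily (1 to 2 N at the grip) by 5 to 12 degrees, different each time, until it is tight; then the push rises to 5 to 8 N within about 3 degrees, falls again, and the clutch slips over with a click
- wrench (a joint): slip of handle against socket, rad, clockwise: 0 = no click yet; about 0.11 = top of the rib, from where it springs by itself, ahead of a pushing hand, to 0.21 = one click, and stays; past 0.32 it slips on to 0.42 = two clicks, too much. To see: a fan plate under the shank with four radial ribs (to 77 mm from the axis), three notches; shank over the first notch before, middle one after one click
- spanner (a joint): angle, rad, of the plain flat steel ring spanner (115 mm long, 12 mm wide, top 54 mm above the worktop) on the jig's other nut, 85 mm to the left of the torque wrench's nut as the robot sees it (the jig stands up to 23 degrees askew); it points roughly away from the robot, turns stiffly and must stay as it is

How it is judged:
By the outcome, as a careful person would: the job done as asked, in the order asked, and still so for the second after the job is handed in, with the robot touching nothing.
It also fails if it takes over 43 s, if anything falls off the work surface, if the arm or the gripper's body presses on something with over 40 N, if the wrist force passes 120 N, or if a joint passes its speed limit or range.

## Working session

There is one attempt and no reset: what is moved stays moved. The work goes in short steps, Python scripts to look and compute and a tool call to move; the robot and the scene stay as the last step left them, time stands still between calls to the robot, and variables do not carry over. Pictures are saved under pics/ and viewed, at most 10 in all, crops included, and the job is handed in when it is done.

Besides the shell and the picture viewer there is one more tool, called after "Emit:" as name(argument=value, ...) on one line, values as JSON. jog_arm: Moves the arm, as the interface text tells. Its arguments: {"type":"object","properties":{"travel":{"type":"array"},"dr":{"type":"array"},"claw":{"type":"array"},"newtons":{"type":"number"}},"required":["travel","dr","claw"]}

```bash
mkdir -p pics; cat > h.py <<'E'
import numpy as np, cv2
from plant import r
from scipy.spatial.transform import Rotation as R
def rot(a):
    a=np.array(a,float)
    return a if a.shape==(3,3) else (R.from_quat(a).as_matrix() if a.size==4 else R.from_euler('xyz',a,degrees=True).as_matrix())
def cloud(c):
    d=c['range_z']; v,u=np.mgrid[:400,:640]
    x=(u-c['cx'])/c['fx']*d; y=(v-c['cy'])/c['fy']*d
    P=np.stack([x,-y,-d],-1)
    return P@rot(c['attitude']).T+np.array(c['position'])
def plane(c,uv,z):
    ray=rot(c['attitude'])@np.array([(uv[0]-c['cx'])/c['fx'],-(uv[1]-c['cy'])/c['fy'],-1])
    p=np.array(c['position']); return p+ray*(z-p[2])/ray[2]
E
python3 - <<'E'
from h import *
s=r.get_state(); print(s)
for n in ['scene','side']:
    c=r.capture(n); cv2.imwrite(f'pics/{n}0.png',c['pixels'][...,::-1]); print(n,c['position'],c['attitude'],c['fx'],c['cx'],[k for k in c])
    P=cloud(c)
    for t in ['grip','pivot']:
        for o in r.tip_of(t,n)[:2]:
            print(t,o,plane(c,o['at'],.084), P[int(o['at'][1]),int(o['at'][0])])
    for t in ['grip','spanner','wrench']:
        for o in r.regions_of(t,n)[:2]:
            m=o['pixels']&(c['range_z']>0); Q=P[m]; print(t,o['conf'],o['extent'],m.sum(),np.median(Q,0),Q.min(0),Q.max(0))
E
```

```text
{'time_s': 0.0, 'joints': array([-5.59152336e+01,  2.05918104e+01,  6.33109577e-01, -2.02248264e-02,
       -7.01384526e+01, -1.65053516e+01]), 'qd': array([-0.01381022,  0.04207216, -0.08280931, -0.02163686, -0.04742739,
       -0.0628549 ]), 'joint_torque': array([ 2.39204292e-04, -5.82720137e+01,  2.93059820e+01,  6.99726328e+00,
        6.93379756e-03, -2.45358196e-04]), 'tcp_pos': array([ 0.20366447, -0.64300358,  0.22561311]), 'eef_rot': array([ 1.79901448e+02, -9.37533143e-03, -1.62427465e+02]), 'contact_force': array([-1.07913231,  0.15401793,  1.39781256]), 'moment': array([ 0.02007783, -0.0289327 , -0.00715581]), 'gripper_force': 0.0, 'gripper_width': 0.08759277921714138}
scene [0.24907906 0.79084444 0.53347124] [  57.74932352   -0.45981871 -147.72120751] 463.38327414136927 323.2929287744911 ['pixels', 'range_z', 'fx', 'fy', 'cx', 'cy', 'position', 'attitude']
grip {'at': [333.7, 175.3], 'conf': 0.67} [0.6526516  0.10685254 0.084     ] [0.64491871 0.12263166 0.09454325]
pivot {'at': [338.9, 217.7], 'conf': 0.7} [0.56954591 0.22705744 0.084     ] [0.56436557 0.23927299 0.094
[... 529 characters left out ...]
809417 -155.71935586] 435.1531929318104 326.95742904710636 ['pixels', 'range_z', 'fx', 'fy', 'cx', 'cy', 'position', 'attitude']
pivot {'at': [346.5, 221.8], 'conf': 0.84} [0.56953812 0.22329833 0.084     ] [0.56577677 0.23590546 0.09540896]
grip 0.76 [326.6, 167.4, 360.8, 232.8] 1053 [0.59263596 0.18576602 0.09173799] [ 0.54403541 -0.04151503 -0.00264267] [0.73335212 0.25164815 0.09924562]
spanner 0.83 [276.5, 252.1, 353.3, 277.5] 474 [0.59106628 0.32042259 0.05332132] [ 0.52600349  0.26145641 -0.00186552] [0.66854607 0.33737427 0.05629083]
wrench 0.83 [326.7, 164.5, 360.1, 235.3] 951 [0.59263596 0.19048424 0.09234592] [ 0.54403541 -0.01983756 -0.00140484] [0.6962002  0.25164815 0.09924562]
```

```bash
python3 - <<'E'
import cv2
a=cv2.imread('pics/scene0.png')[130:300,220:440]
cv2.imwrite('pics/c0.png',cv2.resize(a,None,fx=3.4,fy=3.4,interpolation=cv2.INTER_CUBIC))
from h import *
c=r.capture('scene'); P=cloud(c)
Z=P[...,2]; m=(Z>.072)&(Z<.102)&(P[...,0]>.5)&(P[...,0]<.8)&(P[...,1]>0)&(P[...,1]<.28)
Q=P[m]; pv=np.array([.568,.226])
d=Q[:,:2]-pv; rr=np.hypot(*d.T)
for lo in range(0,210,15):
    k=(rr>lo/1000)&(rr<(lo+15)/1000)
    if k.sum()>3: print(lo,k.sum(),Q[k].mean(0).round(4),Q[k][:,2].max())
h=Q[Q[:,2]>.09]; h=h[np.hypot(*(h[:,:2]-pv).T)<.035]; print(len(h),h.min(0),h.max(0),h.mean(0))
E
```

```text
0 136 [0.5676 0.2266 0.0953] 0.09941183896811329
15 414 [0.5612 0.2379 0.0868] 0.09683204363931541
30 36 [0.5885 0.1953 0.0886] 0.09195580917619334
45 47 [0.5971 0.1828 0.0896] 0.09369069748840547
60 27 [0.6047 0.1692 0.0892] 0.09397096110270275
75 39 [0.6146 0.1568 0.0885] 0.09337494900989501
90 103 [0.6203 0.1464 0.0898] 0.09702088529769332
105 65 [0.6303 0.1318 0.0926] 0.09734920425026611
120 59 [0.6382 0.1201 0.0932] 0.09837209000554858
135 55 [0.646  0.1075 0.0938] 0.09829571978259538
150 51 [0.6543 0.0946 0.094 ] 0.097731319992449
165 48 [0.6623 0.0821 0.0938] 0.09838228047290104
180 33 [0.6708 0.0708 0.0942] 0.09783069140855766
309 [0.5446989  0.19741512 0.09003262] [0.58734756 0.24890668 0.09941184] [0.56524094 0.23070876 0.09396131]
```

View pics/c0.png

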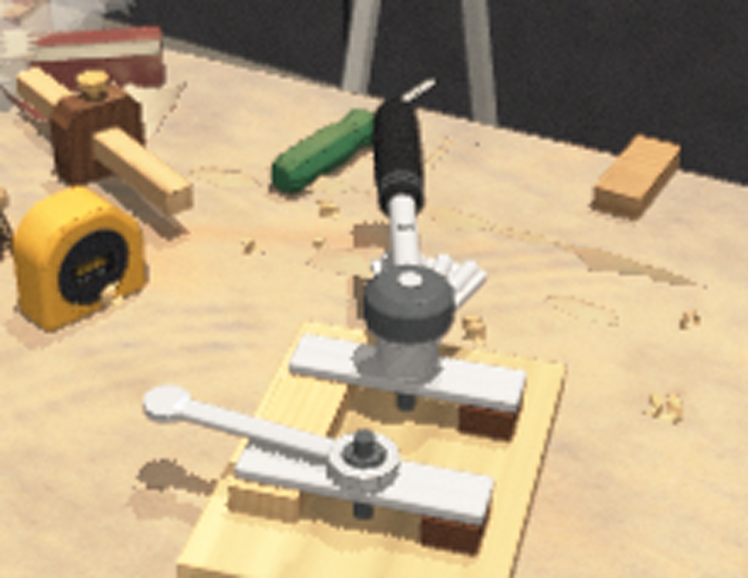

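The crop shows the torque wrench head at (410,300) with its black grip at (400,155). The fan plate is at (460,280), and clockwise is to the right. The spanner lies at (150–370, 405–460). I'll check the full scene for obstacles before crossing it.

View pics/scene0.png

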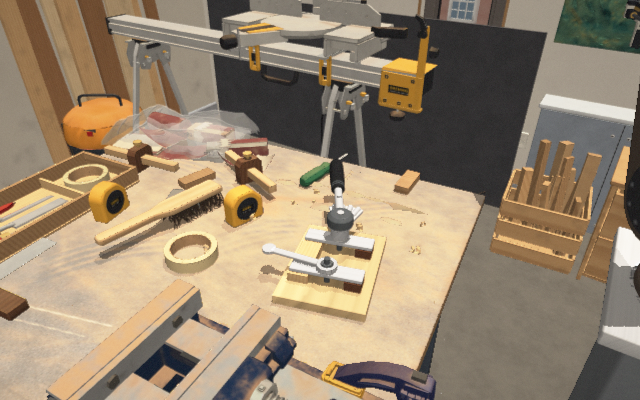

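```bash
cat > plan.py <<'E'
from h import *
import sys
pv=np.array([.567,.2275]); A0=-56.5
def target(th,off,rad=.150,z=.062):   # th: clockwise deg of contact handle line; off: mm tool centre behind handle line
    a=np.radians(A0-th); u=np.array([np.cos(a),np.sin(a)]); t=np.array([u[1],-u[0]])
    p=pv+u*rad-t*off; return np.array([p[0],p[1],z]), A0-th-90
def rel(p,yaw,frm=None):
    s=r.get_state(); p0,e0=frm if frm else (s['tcp_pos'],s['eef_rot']); R0=rot(e0)
    return (R0.T@(p-p0)/.5).round(4), ((R.from_matrix(R0.T@rot([180,0,yaw]))).as_rotvec(degrees=True)/360).round(4)
E
python3 - <<'E'
from plan import *
for z in (.2,.062):
    p,y=target(0,.055,z=z); print(p,y,rel(p,y))
E
```

```text
[0.69565427 0.13277366 0.2       ] -146.5 (array([-1.4066,  1.1829,  0.0531]), array([-0.    , -0.    , -0.0442]))
[0.69565427 0.13277366 0.062     ] -146.5 (array([-1.4066,  1.183 ,  0.3291]), array([-0.    , -0.    , -0.0442]))
```

The full scene shows a clear table between the robot (top right) and the wrench. The saw stand at (330,60) is in the background, so I'll check the depth along the path.

```bash
python3 - <<'E'
from plan import *
c=r.capture('scene'); P=cloud(c).reshape(-1,3); P=P[c['range_z'].ravel()>0]
P=P[(P[:,2]>.12)&(P[:,2]<.8)&(P[:,0]>-.1)]
a=np.array([.204,-.643]); b=np.array([.696,.133]); L=np.linalg.norm(b-a); d=(b-a)/L
q=P[:,:2]-a; t=q@d; s=q@np.array([-d[1],d[0]])
for lo in np.arange(-.1,1.2,.1):
    k=(t>lo)&(t<lo+.1); S=s[k]
    print(round(lo,1),k.sum(), 'left',S[S>0].min() if (S>0).any() else None,'right',S[S<0].max() if (S<0).any() else None)
E
```

```text
-0.1 445 left None right -0.02702325748619519
0.0 31 left None right -0.012026849189412808
0.1 0 left None right None
0.2 0 left None right None
0.3 79 left None right -0.2944111884946248
0.4 2058 left None right -0.2705329040303465
0.5 4488 left 0.3418970959579471 right -0.34860326848642054
0.6 2467 left 0.4304715483854141 right -0.3923786576695202
0.7 1513 left None right -0.5324554659599464
0.8 1354 left None right -0.562296487678204
0.9 537 left None right -0.5714997063041543
1.0 341 left None right -1.1659470003066703
1.1 369 left 0.4059898621925135 right -1.32728725719592
```

Emit:
jog_arm(travel=[[-0.08,0.07,0],[-0.16,0.14,0],[-0.24,0.2,0],[-0.32,0.27,0],[-0.4,0.34,0],[-0.48,0.4,0],[-0.56,0.47,0],[-0.63,0.53,0],[-0.68,0.57,0],[-0.7,0.59,0]], dr=[[0,0,0],[0,0,-0.005],[0,0,-0.01],[0,0,-0.015],[0,0,-0.02],[0,0,-0.025],[0,0,-0.03],[0,0,-0.035],[0,0,-0.04],[0,0,-0.044]], claw=[0,0,0,0,0,0,0,0,0,0])

```text
time_s: 1.95
tcp_pos: [0.4492, -0.2552, 0.2268]
eef_rot: [-180.0, 0.0, -146.4]
contact_force: [-0.2, 0.1, -1.7]
gripper_width: 0.0005
gripper_force: 0.0
```

```bash
python3 - <<'E'
from plan import *
p,y=target(0,.055,z=.2); print(p,y,rel(p,y))
E
```

```text
[0.69565427 0.13277366 0.2       ] -146.5 (array([-0.8398,  0.3739,  0.0537]), array([-0.0001,  0.0001,  0.0002]))
```

Emit:
jog_arm(travel=[[-0.1,0.045,0.005],[-0.2,0.09,0.01],[-0.3,0.135,0.015],[-0.4,0.18,0.02],[-0.5,0.225,0.025],[-0.6,0.27,0.03],[-0.7,0.31,0.04],[-0.79,0.35,0.05],[-0.84,0.374,0.054],[-0.84,0.374,0.054]], dr=[[0,0,0],[0,0,0],[0,0,0],[0,0,0],[0,0,0],[0,0,0],[0,0,0],[0,0,0],[0,0,0],[0,0,0]], claw=[0,0,0,0,0,0,0,0,0,0])

```text
time_s: 3.2
tcp_pos: [0.6964, 0.1318, 0.1981]
eef_rot: [180.0, -0.1, -146.5]
contact_force: [0.3, -0.7, -0.0]
gripper_width: 0.0004
gripper_force: 0.0
```

```bash
cat >> h.py <<'E'
def wcap():
    s=r.get_state(); c=r.capture('wrist'); H=np.array(c['hand_eye']); R0=rot(s['eef_rot'])
    return c,(R0@H[:3,:3]),R0@H[:3,3]+s['tcp_pos']
def wray(c,u,v):
    x,y=(np.asarray(u)-c['cx']),(np.asarray(v)-c['cy']); rr=np.hypot(x,y)+1e-9; th=rr/c['fx']
    return np.stack([np.sin(th)*x/rr,-np.sin(th)*y/rr,-np.cos(th)],-1)
def wcloud(c,Rw,pw):
    v,u=np.mgrid[:400,:640]; d=wray(c,u,v); d=d/np.maximum(-d[...,2:],.05)*c['range_z'][...,None]
    return d@Rw.T+pw
E
python3 - <<'E'
from plan import *
c,Rw,pw=wcap(); cv2.imwrite('pics/w1.png',c['pixels'][...,::-1]); P=wcloud(c,Rw,pw); ok=c['range_z']>0
for n in['grip','pivot']:
    for o in r.tip_of(n,'wrist')[:1]:
        ray=Rw@wray(c,*o['at']); print(n,o,pw+ray*(.084-pw[2])/ray[2])
for o in r.regions_of('grip','wrist')[:1]:
    m=o['pixels']&ok; Q=P[m]; print(o['conf'],o['extent'],np.median(Q,0))
Q=P[ok]; d=Q[:,:2]-pv; rr=np.hypot(*d.T); k0=(Q[:,2]>.075)&(Q[:,2]<.102)
for lo in range(0,210,20):
    k=k0&(rr>lo/1000)&(rr<(lo+20)/1000)
    if k.sum()>3: print(lo,k.sum(),Q[k].mean(0).round(4),np.degrees(np.arctan2(*(Q[k][:,:2].mean(0)-pv)[::-1])))
print(r.get_state()['tcp_pos'])
E
```

```text
grip {'at': [317.9, 132.9], 'conf': 0.95} [0.64791994 0.10238869 0.084     ]
pivot {'at': [468.3, 142.5], 'conf': 0.73} [0.57210934 0.22393192 0.084     ]
0.67 [261.3, 117.7, 490.8, 167.8] [0.62507474 0.13790835 0.0931555 ]
0 1132 [0.5679 0.2254 0.0941] -65.29097715229165
20 752 [0.5789 0.211  0.0877] -54.070121584939194
40 332 [0.5945 0.1861 0.0883] -56.351779513891266
60 375 [0.6055 0.1694 0.0886] -56.45495526855068
80 400 [0.6166 0.1518 0.0898] -56.73230062289803
100 666 [0.627  0.1356 0.0927] -56.833257945709946
120 748 [0.6381 0.1187 0.0937] -56.83142863133903
140 755 [0.649  0.1019 0.0935] -56.856454538579534
160 749 [0.6598 0.0853 0.0935] -56.89111613709574
180 635 [0.67   0.0695 0.0932] -56.895214589225304
[0.69568121 0.12974753 0.1998382 ]
```

View pics/w1.png

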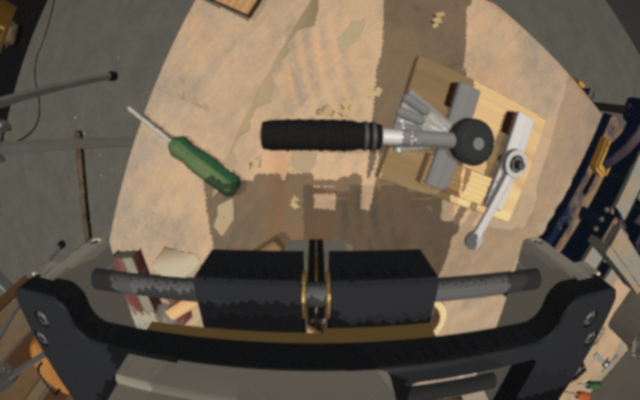

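The wrist view shows the grip at (318,134), the head at (472,142) and the spanner at (515,160)–(473,240). This matches the estimate. Next I'll descend behind the grip and close the gap.

Emit:
jog_arm(travel=[[0,0,0.08],[0,0,0.16],[0,0,0.24],[0,0,0.276],[0,0,0.276],[0.01,0,0.276],[0.02,0,0.276],[0.03,0,0.276],[0.04,0,0.276],[0.05,0,0.276]], dr=[[0,0,0],[0,0,0],[0,0,0],[0,0,0],[0,0,0],[0,0,0],[0,0,0],[0,0,0],[0,0,0],[0,0,0]], claw=[0,0,0,0,0,0,0,0,0,0])

```text
time_s: 4.65
tcp_pos: [0.6748, 0.1169, 0.0618]
eef_rot: [-180.0, 0.0, -146.6]
contact_force: [0.2, 0.5, -0.3]
gripper_width: 0.0003
gripper_force: 0.0
```

```bash
python3 - <<'E'
from plan import *
s=r.get_state(); print(s['tcp_pos'],s['eef_rot'],s['contact_force'])
p0,y0=target(0,.030)
for th in (0,2,4,6,8,10):
    p,y=target(th,.024); print(th,rel(p,y,(p0,[180,0,y0])))
E
```

```text
[0.67482074 0.11692908 0.06179237] [-1.79997716e+02  1.55542171e-02 -1.46577738e+02] [ 0.17834262  0.522913   -0.2530174 ]
0 (array([0.012, 0.   , 0.   ]), array([0., 0., 0.]))
2 (array([ 0.0225, -0.0015, -0.    ]), array([-0.    , -0.    ,  0.0056]))
4 (array([ 0.033 , -0.0026, -0.    ]), array([-0.    , -0.    ,  0.0111]))
6 (array([ 0.0436, -0.0034, -0.    ]), array([-0.    , -0.    ,  0.0167]))
8 (array([ 0.0542, -0.0038, -0.    ]), array([ 0.    , -0.    ,  0.0222]))
10 (array([ 0.0648, -0.0038, -0.    ]), array([-0.    , -0.    ,  0.0278]))
```

Emit:
jog_arm(travel=[[0.006,0,0],[0.012,0,0],[0.016,-0.0005,0],[0.02,-0.001,0],[0.023,-0.0015,0],[0.027,-0.002,0],[0.03,-0.0023,0],[0.033,-0.0026,0],[0.038,-0.003,0],[0.038,-0.003,0]], dr=[[0,0,0],[0,0,0],[0,0,0.002],[0,0,0.004],[0,0,0.0056],[0,0,0.0076],[0,0,0.0095],[0,0,0.011],[0,0,0.014],[0,0,0.014]], claw=[0,0,0,0,0,0,0,0,0,0])

```text
time_s: 5.9
tcp_pos: [0.6598, 0.1051, 0.0615]
eef_rot: [180.0, -0.0, -151.7]
contact_force: [0.9, 0.9, 0.2]
gripper_width: 0.0006
gripper_force: 0.4
```

```bash
cat > chk.py <<'E'
from plan import *
import sys
s=r.get_state(); R0=rot(s['eef_rot']); print('f_tool',(R0.T@s['contact_force']).round(2),s['eef_rot'].round(2),s['time_s'])
c,Rw,pw=wcap(); P=wcloud(c,Rw,pw); ok=c['range_z']>0; cv2.imwrite('pics/'+sys.argv[1]+'.png',c['pixels'][...,::-1])
Q=P[ok]; d=Q[:,:2]-pv; rr=np.hypot(*d.T); an=np.degrees(np.arctan2(d[:,1],d[:,0]))
k0=(Q[:,2]>.075)&(Q[:,2]<.102)&(abs(an+70)<30)
for lo in (60,120,140,160):
    k=k0&(rr>lo/1000)&(rr<(lo+20)/1000)
    if k.sum()>3: print(lo,k.sum(),'handle cw deg',(-56.7-np.median(an[k])).round(2))
a=np.radians(s['eef_rot'][2]+90); u=np.array([np.cos(a),np.sin(a)]); t=np.array([u[1],-u[0]])
q=s['tcp_pos'][:2]-pv; print('rad,off mm',(q@u*1e3).round(1),(q@t*1e3).round(1),'hand cw deg',round(A0-90-s['eef_rot'][2],2))
E
python3 chk.py w2
```

```text
f_tool [-1.24  0.4  -0.19] [ 1.8000e+02 -2.0000e-02 -1.5165e+02] 5.9
60 998 handle cw deg 6.97
120 2201 handle cw deg 8.2
140 2976 handle cw deg 6.77
160 2295 handle cw deg 7.59
rad,off mm 151.7 -23.6 hand cw deg 5.15
```

Emit:
jog_arm(travel=[[0.002,-0.0003,0],[0.004,-0.0006,0],[0.006,-0.0009,0],[0.008,-0.0011,0],[0.01,-0.0014,0],[0.012,-0.0016,0],[0.014,-0.0019,0],[0.0157,-0.0021,0],[0.0157,-0.0021,0],[0.0157,-0.0021,0]], dr=[[0,0,0.001],[0,0,0.002],[0,0,0.003],[0,0,0.004],[0,0,0.005],[0,0,0.006],[0,0,0.007],[0,0,0.0083],[0,0,0.0083],[0,0,0.0083]], claw=[0,0,0,0,0,0,0,0,0,0])

```text
time_s: 7.2
tcp_pos: [0.6544, 0.1012, 0.0618]
eef_rot: [-180.0, 0.1, -154.6]
contact_force: [4.1, 1.9, -2.0]
gripper_width: -0.0
gripper_force: 2.6
```

```bash
python3 chk.py w3
```

```text
f_tool [-4.5  -0.03  1.97] [-1.800e+02  1.000e-01 -1.546e+02] 7.2
60 1018 handle cw deg 9.39
120 2195 handle cw deg 10.59
140 2940 handle cw deg 9.2
160 2220 handle cw deg 9.97
rad,off mm 151.6 -24.8 hand cw deg 8.1
```

Emit:
jog_arm(travel=[[0.002,-0.0003,0],[0.004,-0.0006,0],[0.006,-0.0009,0],[0.008,-0.0011,0],[0.01,-0.0014,0],[0.0105,-0.0015,0],[0.0105,-0.0015,0],[0.0105,-0.0015,0],[0.0105,-0.0015,0],[0.0105,-0.0015,0]], dr=[[0,0,0.001],[0,0,0.002],[0,0,0.003],[0,0,0.004],[0,0,0.005],[0,0,0.0056],[0,0,0.0056],[0,0,0.0056],[0,0,0.0056],[0,0,0.0056]], claw=[0,0,0,0,0,0,0,0,0,0])

```text
time_s: 8.5
tcp_pos: [0.6491, 0.0977, 0.0615]
eef_rot: [180.0, -0.0, -156.6]
contact_force: [0.8, 0.4, 0.2]
gripper_width: 0.0003
gripper_force: 0.7
```

```bash
python3 chk.py w4
```

```text
f_tool [-0.87  0.03 -0.23] [ 1.8000e+02 -1.0000e-02 -1.5663e+02] 8.5
60 1037 handle cw deg 11.69
120 2209 handle cw deg 13.07
140 2939 handle cw deg 11.59
160 2302 handle cw deg 12.41
rad,off mm 151.7 -23.9 hand cw deg 10.13
```

The force is falling and the handle is still on the fingers, so it is near the rib top. I'll take another small step.

Emit:
jog_arm(travel=[[0.002,-0.0003,0],[0.004,-0.0006,0],[0.006,-0.0009,0],[0.008,-0.0011,0],[0.01,-0.0014,0],[0.0105,-0.0015,0],[0.0105,-0.0015,0],[0.0105,-0.0015,0],[0.0105,-0.0015,0],[0.0105,-0.0015,0]], dr=[[0,0,0.001],[0,0,0.002],[0,0,0.003],[0,0,0.004],[0,0,0.005],[0,0,0.0056],[0,0,0.0056],[0,0,0.0056],[0,0,0.0056],[0,0,0.0056]], claw=[0,0,0,0,0,0,0,0,0,0])

```text
time_s: 9.8
tcp_pos: [0.6447, 0.095, 0.0615]
eef_rot: [-180.0, -0.0, -158.6]
contact_force: [0.9, -0.9, -0.9]
gripper_width: 0.0003
gripper_force: 0.0
```

```bash
python3 chk.py w5; python3 - <<'E'
import cv2
a=cv2.imread('pics/w4.png')[60:260,240:540];b=cv2.imread('pics/w5.png')[60:260,240:540]
z=cv2.imread('pics/w1.png')[60:260,240:540]
cv2.imwrite('pics/v1.png',cv2.resize(cv2.vconcat([a,b]),None,fx=1.5,fy=1.5,interpolation=cv2.INTER_CUBIC))
E
```

```text
f_tool [-0.51 -1.19  0.93] [-1.8000e+02 -1.0000e-02 -1.5864e+02] 9.8
60 1037 handle cw deg 14.11
120 2334 handle cw deg 15.33
140 3099 handle cw deg 13.87
160 2417 handle cw deg 14.66
rad,off mm 151.7 -24.1 hand cw deg 12.14
```

View pics/v1.png

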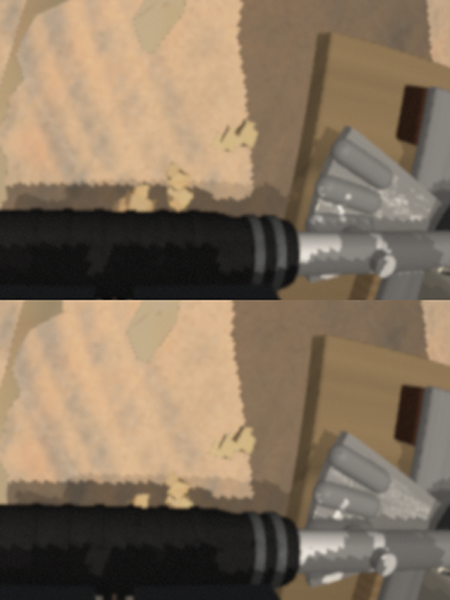

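Two ribs show above the shank and one is under it, so it is at the top of the rib and hasn't sprung over yet. I'll take another small step.

Emit:
jog_arm(travel=[[0.002,-0.0003,0],[0.004,-0.0006,0],[0.006,-0.0009,0],[0.008,-0.0011,0],[0.008,-0.0011,0],[0.008,-0.0011,0],[0.008,-0.0011,0],[0.008,-0.0011,0],[0.008,-0.0011,0],[0.008,-0.0011,0]], dr=[[0,0,0.001],[0,0,0.002],[0,0,0.003],[0,0,0.004],[0,0,0.004],[0,0,0.004],[0,0,0.004],[0,0,0.004],[0,0,0.004],[0,0,0.004]], claw=[0,0,0,0,0,0,0,0,0,0])

```text
time_s: 11.1
tcp_pos: [0.6412, 0.0931, 0.0616]
eef_rot: [-180.0, -0.0, -160.1]
contact_force: [-0.4, -0.7, 0.2]
gripper_width: 0.0002
gripper_force: 0.0
```

```bash
python3 chk.py w6; python3 - <<'E'
import cv2
a=cv2.imread('pics/w1.png')[60:260,240:540];b=cv2.imread('pics/w6.png')[60:260,240:540]
cv2.imwrite('pics/v2.png',cv2.resize(cv2.vconcat([a,b]),None,fx=1.5,fy=1.5,interpolation=cv2.INTER_CUBIC))
E
```

```text
f_tool [ 0.6  -0.5  -0.21] [-180.     -0.   -160.08] 11.1
60 991 handle cw deg 19.21
120 2759 handle cw deg 19.68
140 3534 handle cw deg 18.43
160 2838 handle cw deg 19.41
rad,off mm 151.7 -24.0 hand cw deg 13.58
```

View pics/v2.png

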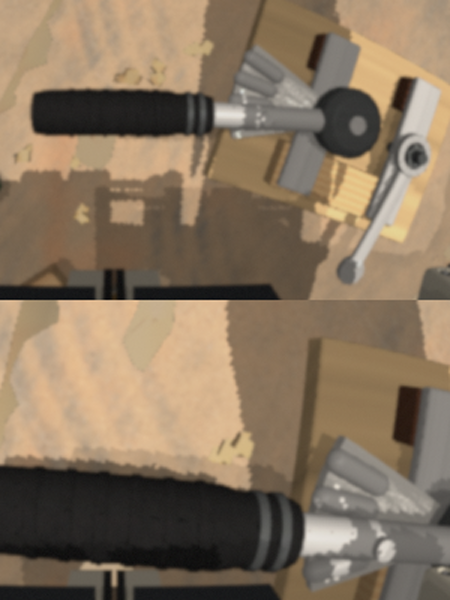

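The handle has sprung ahead: there is a gap in front of the fingers and the shank is over the next notch. I'll back off and then lift.

Emit:
jog_arm(travel=[[-0.02,0,0],[-0.05,0,0],[-0.08,0,0],[-0.08,0,-0.05],[-0.08,0,-0.12],[-0.08,0,-0.2],[-0.08,0,-0.27],[-0.08,0,-0.3],[-0.08,0,-0.3],[-0.08,0,-0.3]], dr=[[0,0,0],[0,0,0],[0,0,0],[0,0,0],[0,0,0],[0,0,0],[0,0,0],[0,0,0],[0,0,0],[0,0,0]], claw=[0,0,0,0,0,0,0,0,0,0])

```text
time_s: 12.4
tcp_pos: [0.6782, 0.1066, 0.2097]
eef_rot: [180.0, -0.1, -160.1]
contact_force: [0.5, -0.1, -0.8]
gripper_width: 0.0006
gripper_force: 0.0
```

```bash
python3 chk.py w7; python3 - <<'E'
import cv2
b=cv2.imread('pics/w7.png')[60:260,240:540]
cv2.imwrite('pics/v3.png',cv2.resize(b,None,fx=2.6,fy=2.6,interpolation=cv2.INTER_CUBIC))
E
```

```text
f_tool [-0.46 -0.32  0.8 ] [ 1.7998e+02 -1.4000e-01 -1.6009e+02] 12.4
60 341 handle cw deg 17.38
120 681 handle cw deg 17.87
140 686 handle cw deg 17.89
160 693 handle cw deg 17.93
rad,off mm 151.5 -63.4 hand cw deg 13.59
```

View pics/v3.png

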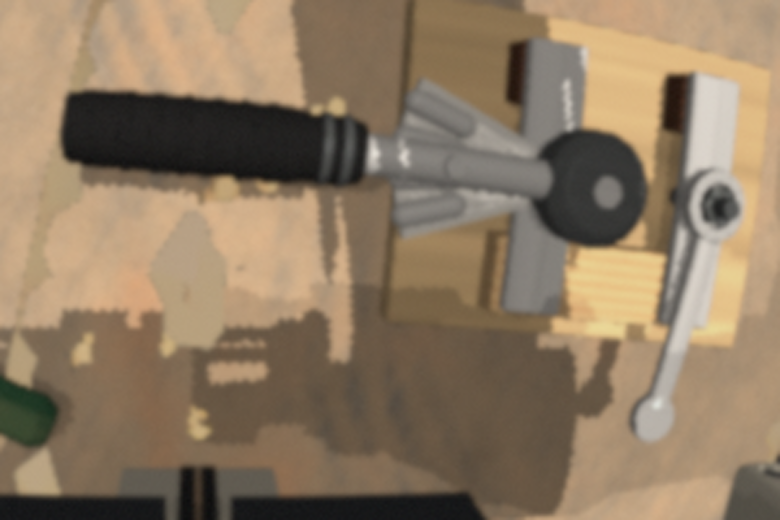

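The shank at (460,165) sits centrally over the fan's middle notch, with ribs visible on both sides. That is exactly one click. The spanner is unchanged and the fingers are clear.

```bash
python3 -c "
from plant import r
print(r.close_job())"
```

```text
the job is handed in; nothing more can be done
None
```

I pushed the torque wrench clockwise about 18° until it clicked once and stopped there; it is still on the nut with its shank over the middle notch, the gripper is clear, the spanner was not disturbed, and I handed the job in at about 12.5 s.

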